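# Unfold the dough board on the kitchen slab

## Task

The folding dough board was left half folded to dry, and the blue bowl stands where its raised leaf has to lie. Push the bowl along the slab until it is clear of that space, then push the leaf up and over its hinged spine and press it down until it lies fully flat on the other side, without slamming it. Do it all by pushing with the fingertips: do not pinch the leaf, do not squeeze, lift or tip the bowl, do not bring the leaf down on it, and leave the other things on the slab where they stand.

Things in the scene. Friction and masses are not known exactly. Their poses are not given: they have to be found in the camera images.
- board: Folding wooden board: fixed half and hinged leaf, each 260 mm along the spine (x), 160 mm across, 15 mm thick. Origin: spine middle, at slab level; y points to the side where the leaf must come to lie, z up. Fixed half (on 3 mm feet, cannot slide): y -160..0 mm, top at z = 18 mm. Hinge axis along x at y = 0, z = 18 mm. Opened flat, the leaf covers y 0..160 mm, its upper face at z = 18 mm.
- leaf (a joint): Angle of the leaf about the spine in rad: 0 folded down on the fixed half (free edge towards the board's -y), 1.57 upright, 3.14 (its stop) opened flat on the +y side. It starts at 0.5 to 1.1. The hinge is stiff (about 0.3 N m), so the leaf stays wherever it is left and must be pushed all the way; at its free edge this takes some 2 to 7 N.
- leaf_edge (a point): Middle of the leaf's free edge on its light inner face, 160 mm from the hinge axis. This face looks down to the fixed half at the start and up once the board lies open: it is the one to push on. The outer side is darker wood with four 3 mm rubber feet, its edge set back 6 mm. The axes turn with the leaf: x along the spine, -y out of the free edge, -z out of the inner face.
- bowl: Blue ceramic bowl, open on top, 130 mm across the rim, 84 mm across the foot, 58 mm high, wall 5 mm, inner floor 6 mm up, about 0.35 kg, loose on the slab. Origin: centre of its underside. It starts on the +y side of the board, under the place where the leaf lands.
- sufuria: Steel cooking pot, 236 mm across the rim, 104 mm high, loose. Origin: centre of its underside. Leave alone.
- jar: Sealed glass jar, 84 mm across, 130 mm high, loose. Origin: centre of its underside. Leave alone.
- tin: Green tin, 74 mm across, 105 mm high, loose. Origin: centre of its underside. Leave alone.
- mug: White mug, 80 mm across, 80 mm high, handle towards its +y, loose. Origin: centre of its underside. Leave alone.
- shaker: White ceramic salt shaker, 48 mm across, 84 mm high, loose. Origin: centre of its underside. Leave alone.
- paddle: Wooden cooking paddle lying on the slab, 350 mm long along its y, blade 62 mm wide towards +y, 12 mm high, loose. Origin: on its underside, 170 mm from the blade's end. Leave alone.
There are look-alikes about, which are no part of the job. There is more than one size of the bowl; the job needs the smallest.

How it is judged (in metres and radians):
On the way, in this order (a step that is already met when the one before it is completed fails the run):
1. the bowl has been pushed clear of the space where the leaf will lie, the leaf still short of upright ((y of bowl in the frame of board above 0.22 m or x of bowl in the frame of board above 0.19 m or x of bowl in the frame of board below -0.19 m or (y of bowl in the frame of board above 0.205 m and (x of bowl in the frame of board above 0.175 m or x of bowl in the frame of board below -0.175 m))) and value of joint leaf below 1.57 rad), for 0.2 s.
2. the leaf lies flat on the other side (value of joint leaf above 3.09 rad), for 0.2 s.
At the end, for the whole second after the job is handed in: The leaf is open to within 0.05 rad (3 degrees) of its flat stop and at rest; the bowl stands upright and still on the slab, outside the outline of the opened leaf (its centre more than 220 mm from the spine, or more than 190 mm from the spine's middle along it, or off a corner: 205 and 175 mm) (value of joint leaf above 3.09 rad and velocity of joint leaf between -0.05 and 0.05 rad/s and (y of bowl in the frame of board above 0.22 m or x of bowl in the frame of board above 0.19 m or x of bowl in the frame of board below -0.19 m or (y of bowl in the frame of board above 0.205 m and (x of bowl in the frame of board above 0.175 m or x of bowl in the frame of board below -0.175 m))) and angle between bowl's own z axis and vertical below 0.05 rad and height (world z) of bowl between -0.006 and 0.006 m and linear speed of bowl below 0.01 m/s); the robot touches nothing.
It fails at once if the leaf is pinched (fingers bear on its inner and its outer side at once) (contact force between the fingers and leaf_c0 above 1.5 N and contact force between the fingers and leaf_c1 above 1.5 N).
It fails at once if the bowl is squeezed (30 N), lifted off the slab (15 mm) or tipped (0.35 rad) (contact force between the fingers and bowl above 30 N or height (world z) of bowl above 0.015 m or angle between bowl's own z axis and vertical above 0.35 rad).
It fails at once if the leaf comes down on the bowl (contact force between any of leaf_c1, leaf_c0 and bowl above 2 N).
It fails at once if the leaf is slammed (faster than 5 rad/s) (velocity of joint leaf above 5 rad/s).
It fails at once if another thing on the slab is moved more than 25 mm (distance of any of sufuria, jar, tin, mug, shaker, paddle from where it was at the start of the episode above 0.025 m).
It also fails if it takes over 54 s, if anything falls off the work surface, if the arm or the gripper's body presses on something with over 40 N, if the wrist force passes 120 N, or if a joint passes its speed limit or range.

## Robot

A 6-joint arm with a two-finger parallel gripper is mounted at the origin on the work surface. World frame = base frame: x ahead of the robot, y to its left, z up, the work surface at z = 0. Lengths are in m, angles in degrees, forces in N, time in s.
With the tool pointing down it reaches from about 0.225 to 0.875 m from the base axis. Payload 3.4 kg.
Tool frame: the origin (TCP) lies at the centre of the arm's flange, where the gripper is bolted on; the fingertips stand 173 mm ahead of it and the grasp point (between the pads) lies 155 mm ahead of it; z points along the fingers, y is the line along which they close (so a half turn about z gives the same grasp; the last joint's range is limited). The gripper opens to 85 mm and grips with 20 to 120 N. Pads are 22 mm wide; open, the fingers measure 114 mm over their backs; the gripper's body (76 mm by 85 mm) begins 54 mm behind the grasp point. The pads swing forward as they close: fully open they stand 13 mm farther back than shut.
Start: joints at [62.51, 15.808, 86.224, -0, 77.962, -6.933], TCP at [0.202, 0.538, 0.405] pointing down, gripper open.
Joint ranges: [-165.64, 165.64], [-43.16, 119.46], [12.63, 154.43], [-67.54, 247.53], [6.08, 155.33], [-154.97, 154.97]. Speed limits (degrees/s): [147.25, 147.25, 180, 180, 180, 180].

## Interface

Orientations are given as [roll, pitch, yaw] about the fixed x, y, z axes, in that order (R = Rz(yaw) Ry(pitch) Rx(roll)).
In Python, from plant import robot gives the robot as it stands. The module is installed in compiled form; this text tells all that it offers.
- The arm moves only by the tool step_arm, never from a script. Its argument "rows" is a list of rows, each a list of 5 numbers: the shift along the tool's x, y, z in mm, then the turn about the tool's z in degrees, then the opening, from 0 (shut) to 1 (fully open). A call has 1 to 5 rows; each row is the pose to reach, as a shift and turn from the pose commanded when the call began, along the tool's axes at that moment; what a row does not reach only later rows make up. A row lasts 1/8 s, in which the tool goes at most 62.5 mm and 10.7 degrees, less where a joint would pass 70% of its speed; a pose out of reach is approached as far as the arm can. A call with a gripper value outside its range is refused whole. The fingers move at their own pace and stop on an object; "squeeze" is the grip in N (left out, the last holds). Time passes only in rows, so rows that repeat a pose let the fingers close. It gives the time, the measured TCP pose, the force, the opening and the grip force at its end, in the units of the state.
- robot.sense(): the state, without advancing time (a new reading comes with each control period).
- robot.grab_frame(name): name is "scene" or "side" or "wrist"; returns the picture (420x560x3 uint8, red, green, blue); there is no depth.
- robot.calibration(name): a dict with "fx", "fy", "cx", "cy" (pixels), "world_to_cam" (4x4, takes a point from world to camera coordinates). Camera axes: x right, y up, looking along -z (the intrinsics and any distortion apply to the point x, -y, -z); pixel columns grow to the right and rows downward; lengths in m; the calibration is good to about 2 mm. A picture is of the moment at which its call begins: read the wrist's pose just before it. calibration takes no time and is no camera call; for the wrist camera it gives the pose at the moment of the call.
- robot.finish_job(): hands the job in; it is judged then, once.
The state is a dict: "clock": time; "qpos": joint angles; "joint_vel": joint speeds; "tau": joint torques, N m; "tcp_pos": TCP position; "orientation": TCP orientation; "ft_force": force on the tool from outside, world axes, zero at the start; "torque": the same for the moment, N m; "finger_gap": opening from 0.0 (shut) to 1.0 (fully open); "gripper_force": force on a finger pad.
Only numpy, scipy, OpenCV 4.12 (cv2) and the standard library are available. Lean on these libraries where they do the work, as an engineer would, in place of code of your own. Each camera call takes 0.05 s, during which the arm holds its last target. There are 200 camera calls.

## Working session

There is one attempt and no reset: what is moved stays moved. The work goes in short steps, Python scripts to look and compute and a tool call to move; the robot and the scene stay as the last step left them, time stands still between calls to the robot, and variables do not carry over. Pictures are saved under pics/ and viewed, at most 10 in all, crops included, and the job is handed in when it is done.

Besides the shell and the picture viewer there is one more tool, called after "Emit:" in YAML: its name, and indented under it one key for each argument. step_arm: Moves the arm, as the interface text tells. Its arguments: {"type":"object","properties":{"rows":{"type":"array","items":{"type":"array","items":{"type":"number"}}},"squeeze":{"type":"number"}},"required":["rows"]}

```bash
mkdir -p pics
cat > h.py <<'E'
import numpy as np, cv2
from plant import robot
def cal(n):
    c=robot.calibration(n); return c,np.array(c["world_to_cam"])
def ray(n,u,v):
    c,T=cal(n); R=T[:3,:3]; o=-R.T@T[:3,3]
    d=R.T@np.array([(u-c["cx"])/c["fx"],-(v-c["cy"])/c["fy"],-1.]); return o,d
def onz(n,u,v,z):
    o,d=ray(n,u,v); return o+d*(z-o[2])/d[2]
def proj(n,p):
    c,T=cal(n); q=T[:3,:3]@np.array(p)+T[:3,3]
    return c["cx"]+c["fx"]*q[0]/-q[2], c["cy"]-c["fy"]*q[1]/-q[2]
def save(n,f):
    im=robot.grab_frame(n); cv2.imwrite(f"pics/{f}.png",im[:,:,::-1]); return im
E
python3 - <<'E'
from h import *
for n in("scene","side","wrist"):
    save(n,n+"0"); print({k:v for k,v in robot.calibration(n).items()})
print(robot.sense())
a=cv2.imread("pics/scene0.png");b=cv2.imread("pics/side0.png")
E
```

```text
{'fx': 468.3453027814155, 'fy': 468.3453027814155, 'cx': 282.2741555585281, 'cy': 210.23364923177567, 'world_to_cam': array([[-0.85425757,  0.51947218,  0.0198158 ,  0.48183481],
       [-0.26316102, -0.46500546,  0.8452906 ,  0.10635921],
       [ 0.4483194 ,  0.71688115,  0.53393926, -1.81688367],
       [ 0.        ,  0.        ,  0.        ,  1.        ]])}
{'fx': 466.53123864068846, 'fy': 466.53123864068846, 'cx': 281.047014094369, 'cy': 201.7659721282835, 'world_to_cam': array([[ 9.13441515e-01, -4.06968441e-01, -1.13455576e-03,
        -5.21916599e-01],
       [ 2.69570988e-01,  6.02959416e-01,  7.50847138e-01,
        -1.83687711e-01],
       [-3.04886998e-01, -6.86160790e-01,  6.60475047e-01,
        -1.47271144e+00],
       [ 0.00000000e+00,  0.00000000e+00,  0.00000000e+00,
         1.00000000e+00]])}
{'fx': 305.9629954120004, 'fy': 305.9629954120004, 'cx': 282.16628426581826, 'cy': 212.33007850738568, 'world_to_cam': array([[ 0.35190256,  0.93603495, -0.00177914, -0.57467943],
       [-0.89058627,  0.33422982, -0.30845829,  0.03999713],
       [-0.2881331 ,  0.11013174,  0.9512362 , -0.38134693],
       [ 0.        ,  0.        ,  0.        ,  1.        ]])}
{'clock': 0.15, 'qpos': array([ 6.25100432e+01,  1.58393638e+01,  8.62792420e+01, -8.69678619e-04,
        7.79642766e+01, -6.93509487e+00]), 'joint_vel': array([ 0.11829241, -0.0925101 , -0.25078054,  0.05397078, -0.02274622,
       -0.14472449]), 'tau': array([ 1.07625950e-03, -4.17146301e+01, -2.46032792e+01, -2.51229454e-05,
        7.63084623e-03, -1.64253592e-06]), 'tcp_pos': array([0.2018374 , 0.53823475, 0.40403286]), 'orientation': array([-1.79917621e+02, -9.16355132e-03,  1.59445313e+02]), 'ft_force': array([0.75084061, 0.32726483, 0.48609442]), 'torque': array([ 0.03506575,  0.01414443, -0.00153766]), 'gripper_force': 0.0, 'finger_gap': 1.002591529853217}
```

View pics/scene0.png

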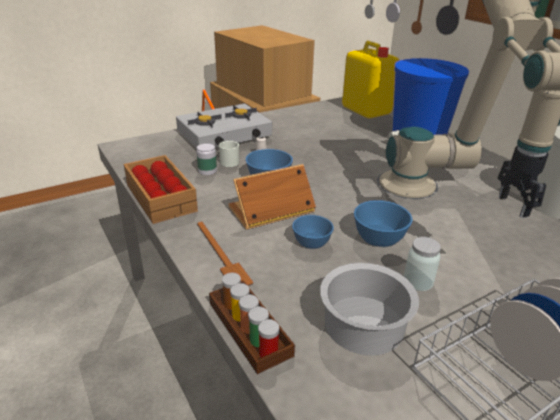

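View pics/side0.png

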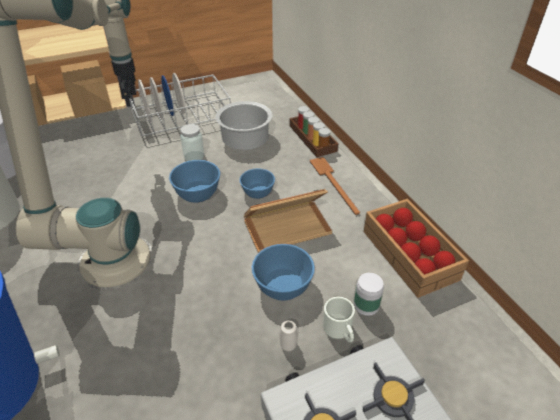

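Bowl candidates in scene: (270,163) large bowl, (383,223) large bowl, (313,232) smallest, beside the board's spine. I choose (313,232), which is (257,184) in side. One close look at it and the board in both views.

Run:
```python
from h import *
a=cv2.imread("pics/scene0.png")[145:265,215:430];b=cv2.imread("pics/side0.png")[150:270,160:345]
a=cv2.resize(a,None,fx=3.5,fy=3.5,interpolation=cv2.INTER_CUBIC)[:300*2];b=cv2.resize(b,None,fx=4,fy=4,interpolation=cv2.INTER_CUBIC)
cv2.imwrite("pics/ca.png",a);cv2.imwrite("pics/cb.png",b)
# blue bowl blobs
for n in("scene","side"):
    im=cv2.imread(f"pics/{n}0.png");h=cv2.cvtColor(im,cv2.COLOR_BGR2HSV)
    m=cv2.inRange(h,(98,90,40),(115,255,255))
    k,l,s,c=cv2.connectedComponentsWithStats(m)
    for i in range(1,k):
        if s[i][4]>200: print(n,s[i],c[i].round(1), onz(n,*c[i],0.035).round(3), onz(n,s[i][0]+s[i][2]/2,s[i][1]+s[i][3]/2,0.03).round(3))
```

```text
scene [ 393   58   76   77 4549] [426.8  93.5] [-0.795 -0.671  0.035] [-0.789 -0.632  0.03 ]
scene [246 150  46  22 768] [267.8 159.6] [ 0.405 -0.375  0.035] [ 0.402 -0.371  0.03 ]
scene [ 354  201   58   45 1992] [381.7 221.8] [0.308 0.198 0.035] [0.306 0.203 0.03 ]
scene [293 216  40  32 959] [312.5 230.2] [0.531 0.127 0.035] [0.531 0.13  0.03 ]
scene [513 293  47  33 551] [542.5 303.9] [0.203 0.697 0.035] [0.229 0.699 0.03 ]
side [ 170  161   49   41 1521] [194.9 179.7] [0.333 0.247 0.035] [0.33  0.244 0.03 ]
side [240 170  34  28 708] [257.1 182.4] [0.537 0.138 0.035] [0.535 0.136 0.03 ]
side [ 253  245   61   55 2562] [282.9 270.8] [ 0.451 -0.283  0.035] [ 0.452 -0.286  0.03 ]
side [   0  271   39  149 3411] [ 13.9 360.1] [-0.287 -0.272  0.035] [-0.275 -0.229  0.03 ]
```

View pics/ca.png

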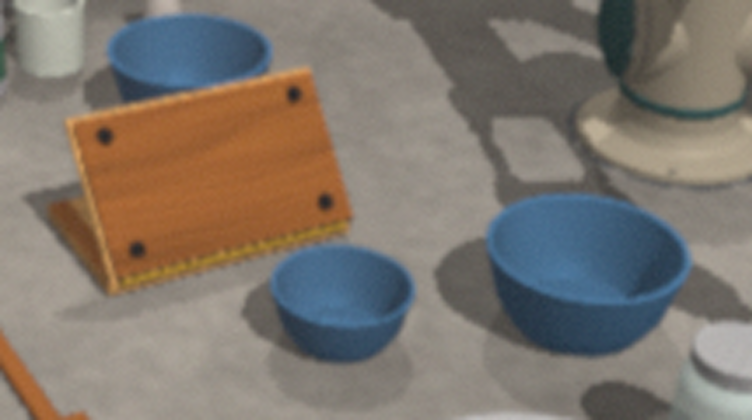

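View pics/cb.png

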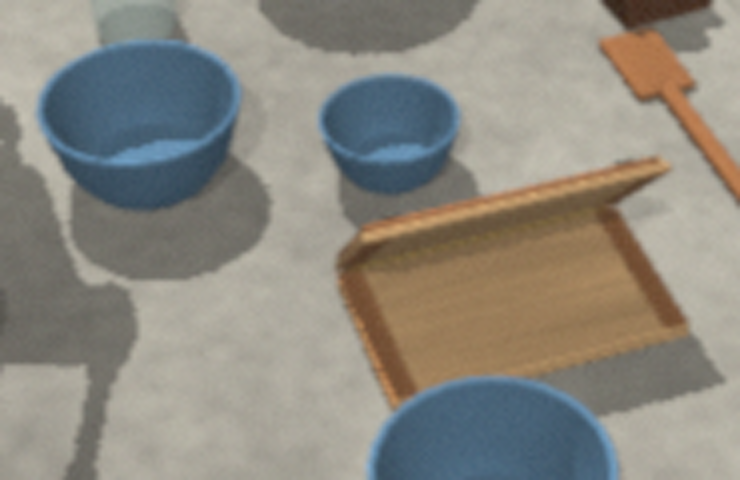

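Scene crop: smallest bowl at (313,230), spine ends (247,228) and (316,207), leaf top corners (234,180),(304,164). Side crop: spine left (245,217), right (312,202), near-right corner of the fixed half (332,231), leaf corners (250,207),(327,190).

Run:
```python
from h import *
P=lambda n,l,z:[print(n,p,onz(n,*p,z).round(3)) for p in l]
P("scene",[(247,228.4),(315.6,207.3)],.012)
P("scene",[(229.3,205.2)],.012)
P("side",[(245,217),(313,202),(332,231.3),(258.5,251)],.018)
def tri(a,b):
    o1,d1=ray("scene",*a);o2,d2=ray("side",*b)
    s=np.linalg.lstsq(np.c_[d1,-d2],o2-o1,rcond=None)[0];p=o1+d1*s[0];q=o2+d2*s[1];print("tri",((p+q)/2).round(3),np.linalg.norm(p-q).round(4))
# scene left = world +x ; side right = +x
tri((234.4,179.9),(327,190)); tri((303.6,164.4),(250.5,207))
tri((234.4,179.9),(326,189)); tri((303.6,164.4),(253,206))
# circular rim of bowl: top ellipse extents scene/side row centre
P("scene",[(313,227)],.04);P("side",[(257.3,180)],.04)
# other things
P("scene",[(423,280),(206,168),(229,160),(261,148)],.03)
P("side",[(193,157),(368,310),(340,330),(289,345)],.02)
P("scene",[(200,224),(238,283),(368,345)],.01);P("side",[(357,210),(318,160),(245,130)],.01)
P("scene",[(375,337)],0.02)
P("side",[(245,110)],.104);P("scene",[(368,290)],.104)
```

```text
scene (247, 228.4) [ 0.689 -0.014  0.012]
scene (315.6, 207.3) [ 0.422 -0.01   0.012]
scene (229.3, 205.2) [ 0.677 -0.17   0.012]
side (245, 217) [0.437 0.001 0.018]
side (313, 202) [ 0.684 -0.025  0.018]
side (332, 231.3) [ 0.675 -0.181  0.018]
side (258.5, 251) [ 0.42  -0.164  0.018]
tri [ 0.682 -0.113  0.141] 0.0035
tri [ 0.427 -0.091  0.143] 0.0013
tri [ 0.682 -0.109  0.142] 0.0003
tri [ 0.432 -0.089  0.145] 0.0083
scene (313, 227) [0.524 0.119 0.04 ]
side (257.3, 180) [0.541 0.145 0.04 ]
scene (423, 280) [0.398 0.47  0.03 ]
scene (206, 168) [ 0.647 -0.437  0.03 ]
scene (229, 160) [ 0.538 -0.457  0.03 ]
scene (261, 148) [ 0.37  -0.495  0.03 ]
side (193, 157) [0.371 0.409 0.02 ]
side (368, 310) [ 0.616 -0.498  0.02 ]
side (340, 330) [ 0.513 -0.523  0.02 ]
side (289, 345) [ 0.368 -0.508  0.02 ]
scene (200, 224) [ 0.809 -0.114  0.01 ]
scene (238, 283) [0.833 0.207 0.01 ]
scene (368, 345) [0.666 0.559 0.01 ]
side (357, 210) [ 0.81  -0.118  0.01 ]
side (318, 160) [0.821 0.2   0.01 ]
side (245, 130) [0.634 0.524 0.01 ]
scene (375, 337) [0.642 0.554 0.02 ]
side (245, 110) [0.641 0.529 0.104]
scene (368, 290) [0.618 0.485 0.104]
```

Bowl ≈ (0.534, 0.132). Board spine middle ≈ (0.557, -0.012), yaw ≈ -3.6°. Leaf ≈ 0.9 rad. Plan: put the shut fingers in the bowl and push its far wall toward board +y by about 115 mm, which is free space. Then push the leaf from beneath its free edge.

Emit:
step_arm:
  rows:
    - [-30,-17,0,6,0]
    - [-80,-46,0,14,0]
    - [-135,-78,0,22,0]
    - [-190,-110,0,31,0]
    - [-245,-141,0,40,0]
  squeeze: 20

```text
clock: 0.78
tcp_pos: [0.3807, 0.3209, 0.4046]
orientation: [180.0, -0.0, 119.2]
ft_force: [1.0, 0.5, 0.1]
finger_gap: -0.0
gripper_force: 0.0
```

```bash
cat >> h.py <<'E'
B0=np.array([.557,-.012]); BY=np.radians(-3.6)
def b2w(xb,yb):
    c,s=np.cos(BY),np.sin(BY); return B0+np.array([c*xb-s*yb,s*xb+c*yb])
def w2b(p):
    c,s=np.cos(BY),np.sin(BY); d=np.array(p[:2])-B0; return np.array([c*d[0]+s*d[1],-s*d[0]+c*d[1]])
def togo(xy,ztip,yaw=86.4):
    s=robot.sense(); p=s["tcp_pos"]; y=s["orientation"][2]; a=np.radians(y)
    d=np.array([*xy,ztip+.173])-p
    print("tool shift mm",(1000*np.array([np.cos(a)*d[0]+np.sin(a)*d[1],np.sin(a)*d[0]-np.cos(a)*d[1],-d[2]])).round(1),"turn",round(y-yaw,1),"clock",round(s["clock"],2),"F",s["ft_force"].round(1),"tip_b",(1000*w2b(p)).round(1),"z",round(1000*(p[2]-.173),1),"gap",s["finger_gap"],"ori",s["orientation"].round(2))
E
python3 -c "
from h import *
togo((.535,.132),.2)"
```

```text
tool shift mm [-240.1   42.6   31.6] turn 32.8 clock 0.78 F [1.  0.5 0.1] tip_b [-196.8  321.2] z 231.6 gap -4.924811978428516e-05 ori [179.99  -0.   119.17]
```

Emit:
step_arm:
  rows:
    - [-50,9,6,7,0]
    - [-105,19,13,15,0]
    - [-160,28,20,23,0]
    - [-210,37,27,30,0]
    - [-240,43,30,33,0]

```text
clock: 1.4
tcp_pos: [0.5366, 0.1326, 0.3738]
orientation: [-180.0, 0.0, 86.2]
ft_force: [0.2, 1.0, 0.5]
finger_gap: 0.002
gripper_force: 0.0
```

Emit:
step_arm:
  rows:
    - [0,0,0,0,0]

```text
clock: 1.52
tcp_pos: [0.5366, 0.133, 0.3738]
orientation: [-179.9, 0.0, 86.3]
ft_force: [-1.2, 0.1, 0.7]
finger_gap: 0.0
gripper_force: 0.0
```

Run:
```python
from h import *
togo((.535,.132),.03)
im=save("wrist","w1"); h=cv2.cvtColor(im,cv2.COLOR_RGB2HSV)
m=cv2.inRange(h,(98,90,40),(115,255,255))
k,l,s,c=cv2.connectedComponentsWithStats(m)
for i in range(1,k):
    if s[i][4]>300: print(s[i],c[i].round(1),onz("wrist",*c[i],.04).round(3))
print(proj("wrist",(.534,.132,.058)))
```

```text
tool shift mm [ -1.1  -1.5 170.8] turn -0.1 clock 1.52 F [-1.2  0.1  0.7] tip_b [-29.5 143.4] z 200.8 gap 0.00046602400150579754 ori [-1.7995e+02  3.0000e-02  8.6260e+01]
[    0     0   147   228 26145] [ 61.8 120.6] [0.33 0.22 0.04]
[  216   134   132   126 12678] [282.8 197.3] [0.536 0.131 0.04 ]
(np.float64(281.0323268201719), np.float64(201.56650310954527))
```

View pics/w1.png

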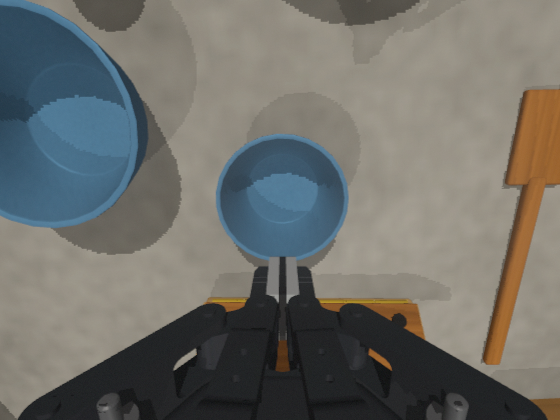

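The wrist view shows the small bowl's rim centred at (282,197), about 132 px across. The spine line runs from (207,299) to (412,302), and the way ahead (up in the image) is clear.

Run:
```python
from h import *
for p in [(207,300),(412,302)]: print(onz("wrist",*p,.015).round(3))
l,r=onz("wrist",216,197,.058),onz("wrist",348,197,.058); print(l,r,r[0]-l[0]); print(onz("wrist",282,197,.055).round(3), w2b(onz("wrist",282,197,.055)))
```

```text
[ 0.433 -0.002  0.015]
[ 0.688 -0.021  0.015]
[0.47150652 0.14061161 0.058     ] [0.59892779 0.13243324 0.058     ] 0.12742126653468755
[0.535 0.136 0.055] [-0.03105456  0.14605258]
```

Emit:
step_arm:
  rows:
    - [0,0,35,0,0]
    - [0,0,80,0,0]
    - [0,0,125,0,0]
    - [0,0,160,0,0]
    - [0,0,172,0,0]

```text
clock: 2.2
tcp_pos: [0.5337, 0.1357, 0.201]
orientation: [-179.8, 0.0, 86.5]
ft_force: [-0.4, 0.4, -0.5]
finger_gap: -0.001
gripper_force: 0.0
```

Emit:
step_arm:
  rows:
    - [12,0,0,0,0]
    - [24,0,0,0,0]
    - [34,0,0,0,0]
    - [44,0,0,0,0]
    - [56,0,0,0,0]

```text
clock: 2.82
tcp_pos: [0.539, 0.191, 0.2033]
orientation: [179.9, 0.0, 86.5]
ft_force: [-0.6, -2.2, 0.9]
finger_gap: -0.002
gripper_force: 1.5
```

Run:
```python
from h import *
togo((.54,.25),.028)
im=save("scene","s1"); h=cv2.cvtColor(im,cv2.COLOR_RGB2HSV)
m=cv2.inRange(h,(98,90,40),(115,255,255))
k,l,s,c=cv2.connectedComponentsWithStats(m)
for i in range(1,k):
    if s[i][4]>200: print(s[i],c[i].round(1),onz("scene",*c[i],.035).round(3))
```

```text
tool shift mm [58.9 -2.6  2.3] turn 0.1 clock 2.83 F [-0.6 -2.2  0.9] tip_b [-30.7 201.5] z 30.3 gap -0.0020960819717542795 ori [1.7995e+02 3.0000e-02 8.6460e+01]
[ 393   58   51   85 3374] [419.   96.6] [-0.716 -0.652  0.035]
[246 149  46  24 764] [267.3 159.7] [ 0.407 -0.375  0.035]
[ 354  201   58   45 1976] [381.6 221.8] [0.309 0.199 0.035]
[296 220  41  31 552] [312.8 237.5] [0.552 0.16  0.035]
[513 293  47  33 550] [542.6 303.9] [0.203 0.697 0.035]
```

Emit:
step_arm:
  rows:
    - [12,0,0,0,0]
    - [24,0,0,0,0]
    - [36,0,0,0,0]
    - [48,0,0,0,0]
    - [60,0,0,0,0]

```text
clock: 3.5
tcp_pos: [0.5426, 0.2513, 0.2027]
orientation: [-180.0, 0.0, 86.5]
ft_force: [-1.0, -2.5, 1.8]
finger_gap: 0.001
gripper_force: 1.5
```

Emit:
step_arm:
  rows:
    - [12,0,0,0,0]
    - [22,0,0,0,0]
    - [32,0,0,0,0]
    - [40,0,0,0,0]
    - [40,0,0,0,0]

```text
clock: 4.12
tcp_pos: [0.5451, 0.2911, 0.2028]
orientation: [180.0, -0.0, 86.5]
ft_force: [-1.2, -2.0, 3.0]
finger_gap: 0.007
gripper_force: 1.5
```

Emit:
step_arm:
  rows:
    - [-10,0,0,0,0]
    - [-30,0,0,0,0]
    - [-30,0,-40,0,0]
    - [-30,0,-90,0,0]
    - [-30,0,-145,0,0]

```text
clock: 4.75
tcp_pos: [0.5429, 0.2587, 0.3484]
orientation: [-179.9, 0.0, 86.4]
ft_force: [0.1, 0.3, 0.6]
finger_gap: 0.002
gripper_force: 0.0
```

Run:
```python
from h import *
togo((.54,.25),.028)
for n in("scene","wrist"):
    im=save(n,n+"2"); h=cv2.cvtColor(im,cv2.COLOR_RGB2HSV)
    m=cv2.inRange(h,(98,90,40),(115,255,255))
    k,l,s,c=cv2.connectedComponentsWithStats(m)
    for i in range(1,k):
        if s[i][4]>200: print(n,s[i],c[i].round(1),onz(n,*c[i],.035).round(3),w2b(onz(n,*c[i],.035)))
```

```text
tool shift mm [ -8.9  -2.3 147.4] turn -0.0 clock 4.75 F [0.1 0.3 0.6] tip_b [-31.1 269.3] z 175.4 gap 0.0015634547230241142 ori [-1.799e+02  4.000e-02  8.636e+01]
scene [ 393   58   64   84 4172] [424.7  96.1] [-0.751 -0.644  0.035] [-1.26572721 -0.71257039]
scene [246 150  46  23 767] [267.5 159.7] [ 0.407 -0.375  0.035] [-0.12739573 -0.37162814]
scene [ 354  201   58   45 1973] [381.6 221.9] [0.309 0.199 0.035] [-0.26093616  0.19464727]
scene [ 313  234   43   35 1115] [333.8 250. ] [0.534 0.243 0.035] [-0.03853801  0.25300601]
scene [513 293  47  33 547] [542.5 303.9] [0.203 0.697 0.035] [-0.39785762  0.68516593]
wrist [  205   147   138   128 13150] [273.9 209. ] [0.54  0.251 0.035] [-0.03333464  0.26111332]
wrist [    0   174   152   183 23507] [ 67.6 265.6] [0.321 0.204 0.035] [-0.24904279  0.2005942 ]
```

Bowl now at board (-0.035, 0.257) by two views, which is clear. Next: over the leaf and down behind its free edge.

Emit:
step_arm:
  rows:
    - [-15,2,-25,0,0]
    - [-60,8,-40,0,0]
    - [-115,16,-40,0,0]
    - [-170,24,-40,0,0]
    - [-225,34,-40,0,0]

```text
clock: 5.48
tcp_pos: [0.5623, 0.0311, 0.387]
orientation: [-180.0, -0.0, 86.4]
ft_force: [0.5, 0.2, 0.7]
finger_gap: -0.004
gripper_force: 0.0
```

Emit:
step_arm:
  rows:
    - [-55,0,0,0,0]
    - [-110,0,0,0,0]
    - [-160,0,0,0,0]
    - [-195,0,0,0,0]
    - [-202,0,0,0,0]

```text
clock: 6.1
tcp_pos: [0.5495, -0.1707, 0.3867]
orientation: [-179.9, -0.0, 86.2]
ft_force: [-0.6, 0.5, 0.1]
finger_gap: 0.001
gripper_force: 0.0
```

Run:
```python
from h import *
togo(b2w(0,-.155),.115)
im=save("side","side3")
for x in(-.13,.13):
    for r in(0,.16):
        print([tuple(np.round(proj("side",[*b2w(x,-r*np.cos(t)),.018+r*np.sin(t)])).astype(int).tolist()) for t in(.8,.9,1.)])
cv2.imwrite("pics/c3.png",cv2.resize(im[120:270,180:380,::-1],None,fx=4,fy=4,interpolation=cv2.INTER_CUBIC))
```

```text
tool shift mm [ 3.8 -2.5 98.7] turn -0.2 clock 6.1 F [-0.6  0.5  0.1] tip_b [   2.4 -158.9] z 213.7 gap 0.0011403905473068535 ori [-1.7992e+02 -2.0000e-02  8.6200e+01]
[(243, 219), (243, 219), (243, 219)]
[(251, 215), (250, 210), (249, 205)]
[(313, 201), (313, 201), (313, 201)]
[(328, 196), (327, 191), (326, 186)]
```

View pics/c3.png

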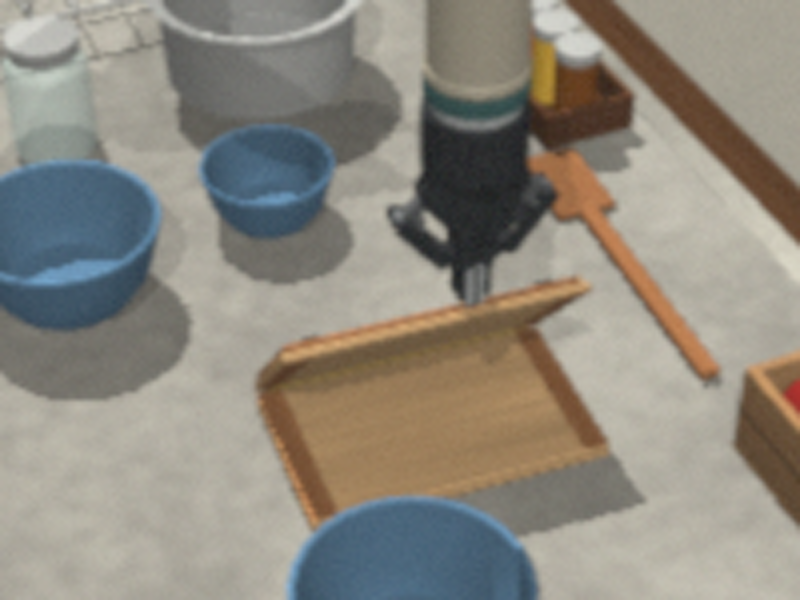

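Leaf still at ≈0.9 rad, with corners at side (250,209) and (327,192); the tool is behind the free edge. Descend to tip z 0.115 and push.

Emit:
step_arm:
  rows:
    - [0,0,30,0,0]
    - [0,0,60,0,0]
    - [0,0,85,0,0]
    - [0,0,98,0,0]
    - [0,0,98,0,0]

```text
clock: 6.78
tcp_pos: [0.5503, -0.1671, 0.2889]
orientation: [-179.9, -0.1, 86.5]
ft_force: [0.1, -0.3, -0.6]
finger_gap: 0.001
gripper_force: 0.0
```

Emit:
step_arm:
  rows:
    - [15,0,0,0,0]
    - [30,0,0,0,0]
    - [42,0,0,0,0]
    - [54,0,0,0,0]
    - [66,0,0,0,0]

```text
clock: 7.4
tcp_pos: [0.5556, -0.1026, 0.2916]
orientation: [179.7, 0.3, 86.5]
ft_force: [1.4, -5.5, 0.9]
finger_gap: -0.003
gripper_force: 1.1
```

Emit:
step_arm:
  rows:
    - [15,0,-3,0,0]
    - [30,0,-8,0,0]
    - [45,0,-13,0,0]
    - [60,0,-18,0,0]
    - [72,0,-22,0,0]

```text
clock: 8.02
tcp_pos: [0.5596, -0.0294, 0.313]
orientation: [179.8, 0.1, 86.5]
ft_force: [1.7, -1.1, -0.8]
finger_gap: -0.004
gripper_force: 1.0
```

Run:
```python
from h import *
togo(b2w(0,-.011),.138)
im=save("side","side4")
cv2.imwrite("pics/c4.png",cv2.resize(im[120:270,180:380,::-1],None,fx=4,fy=4,interpolation=cv2.INTER_CUBIC))
r=.12
for t in np.radians([90,97,104,111,118,125,132,139,146,153,160,167,174,180]): print(round(np.degrees(t)),np.round([1000*(-r*np.cos(t)-.011),18+1000*r*np.sin(t)]))
```

```text
tool shift mm [ 6.2 -3.7  2. ] turn 0.1 clock 8.03 F [ 1.7 -1.1 -0.8] tip_b [  3.7 -17.2] z 140.0 gap -0.0038427736704961077 ori [1.7981e+02 6.0000e-02 8.6470e+01]
90 [-11. 138.]
97 [  4. 137.]
104 [ 18. 134.]
111 [ 32. 130.]
118 [ 45. 124.]
125 [ 58. 116.]
132 [ 69. 107.]
139 [80. 97.]
146 [88. 85.]
153 [96. 72.]
160 [102.  59.]
167 [106.  45.]
174 [108.  31.]
180 [109.  18.]
```

View pics/c4.png

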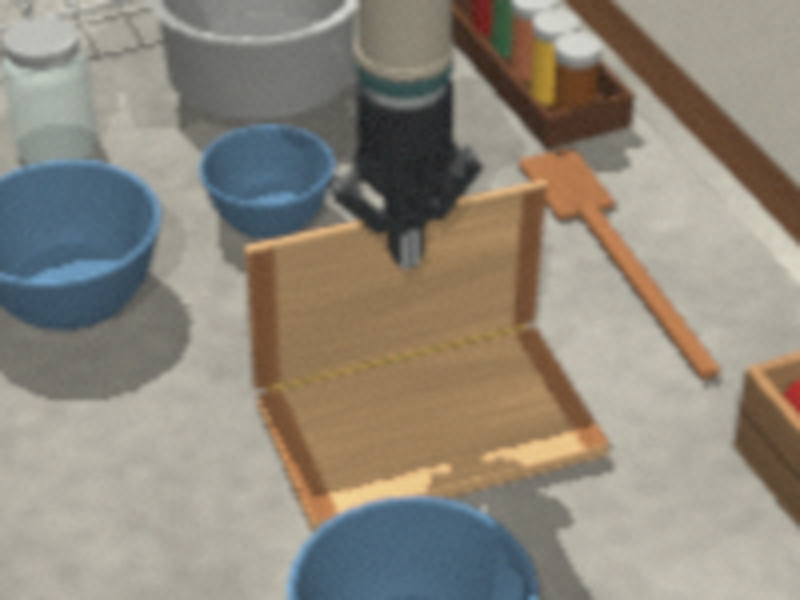

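Leaf nearly upright, fingertips on the light inner face at crop (408,260). Following the arc over.

Emit:
step_arm:
  rows:
    - [15,0,1,0,0]
    - [30,0,4,0,0]
    - [45,0,8,0,0]
    - [60,0,15,0,0]
    - [74,0,23,0,0]

```text
clock: 8.7
tcp_pos: [0.5638, 0.0449, 0.2878]
orientation: [-180.0, -0.0, 86.5]
ft_force: [0.4, -2.6, 0.3]
finger_gap: 0.001
gripper_force: 0.7
```

Emit:
step_arm:
  rows:
    - [8,0,6,0,0]
    - [16,0,13,0,0]
    - [24,0,22,0,0]
    - [30,0,30,0,0]
    - [35,0,39,0,0]

```text
clock: 9.32
tcp_pos: [0.5659, 0.0791, 0.2491]
orientation: [-180.0, -0.0, 86.4]
ft_force: [-0.2, 0.2, 0.9]
finger_gap: -0.003
gripper_force: 0.5
```

Run:
```python
from h import *
togo(b2w(0,.102),.059)
```

```text
tool shift mm [10.6 -3.2 17.1] turn 0.0 clock 9.32 F [-0.2  0.2  0.9] tip_b [ 3.2 91.4] z 76.1 gap -0.002995446451743933 ori [-1.800e+02 -1.000e-02  8.644e+01]
```

Emit:
step_arm:
  rows:
    - [7,0,10,0,0]
    - [11,0,20,0,0]
    - [14,0,30,0,0]
    - [16,0,40,0,0]
    - [17,0,49,0,0]

```text
clock: 9.95
tcp_pos: [0.567, 0.0959, 0.2]
orientation: [-180.0, -0.0, 86.4]
ft_force: [-0.6, 0.3, 0.4]
finger_gap: -0.0
gripper_force: 0.4
```

Emit:
step_arm:
  rows:
    - [0,0,4,0,0]
    - [0,0,7,0,0]
    - [0,0,9,0,0]
    - [0,0,10,0,0]
    - [0,0,10,0,0]

```text
clock: 10.58
tcp_pos: [0.5669, 0.0956, 0.1914]
orientation: [180.0, -0.0, 86.4]
ft_force: [-1.5, -0.0, 4.6]
finger_gap: 0.002
gripper_force: 2.5
```

Emit:
step_arm:
  rows:
    - [0,0,2,0,0]
    - [0,0,4,0,0]
    - [0,0,6,0,0]
    - [0,0,6,0,0]

```text
clock: 11.08
tcp_pos: [0.5667, 0.0957, 0.1911]
orientation: [179.9, 0.0, 86.5]
ft_force: [-11.8, -0.9, 42.0]
finger_gap: -0.003
gripper_force: 21.0
```

Emit:
step_arm:
  rows:
    - [0,0,-15,0,0]
    - [0,0,-40,0,0]
    - [-20,0,-100,0,0]
    - [-40,0,-150,0,0]
    - [-40,0,-150,0,0]

```text
clock: 11.7
tcp_pos: [0.566, 0.0546, 0.3393]
orientation: [179.4, 0.0, 86.4]
ft_force: [0.5, -0.9, -1.3]
finger_gap: 0.002
gripper_force: 0.0
```

Run:
```python
from h import *
togo(b2w(0,.1),.2)
im=save("side","side5"); sc=save("scene","scene5")
cv2.imwrite("pics/c5.png",cv2.resize(np.hstack([im[100:270,180:380],sc[140:310,200:400]])[:,:,::-1],None,fx=2,fy=2,interpolation=cv2.INTER_CUBIC))
for n in("side","scene"):
  for x,y in((-.13,.16),(.13,.16)): print(n,[np.round(proj(n,[*b2w(x,y),z]),1).tolist() for z in(.018,.026)])
```

```text
tool shift mm [ 33.   -4.9 -33.7] turn -0.0 clock 11.7 F [ 0.5 -0.9 -1.3] tip_b [ 4.8 67. ] z 166.3 gap 0.0016727232973026364 ori [1.794e+02 1.000e-02 8.636e+01]
side [[230.1, 190.3], [229.9, 188.6]]
side [[296.3, 174.9], [296.3, 173.3]]
scene [[341.5, 230.8], [341.7, 228.8]]
scene [[268.7, 252.8], [268.7, 250.6]]
```

View pics/c5.png

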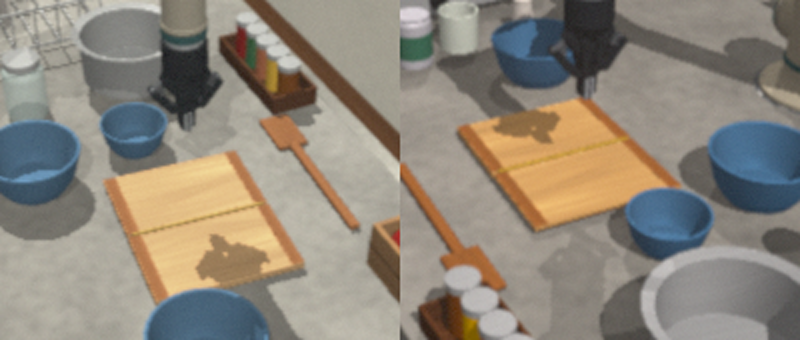

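The leaf lies flat in both views: its far corners are at side (233,190) and (298,176), and pressing with 42 N moved it no further. The bowl stands beyond it at side crop (134,130), and nothing touches the robot.

```bash
python3 -c "
from plant import robot
print(robot.finish_job())"
```

```text
the job is handed in; nothing more can be done
None
```

The bowl was pushed about 115 mm clear of the landing space, the leaf was turned over and pressed flat against its stop, and the job was handed in at about 12 s; no verdict came back.

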